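# Release a locked battery pack from its charging dock with a pin tool

## Task

Take the blue-handled pin tool from its wooden stand, put the pin into the square recess on top of the battery pack to hold the lock button at its bottom down, and with the button kept down push the pack out along its dock to the stop with the pin. Work gently (pressing down and pushing sideways on the pack must never add up to more than 30 N), touch the pack with nothing but the tool, then put the tool back upright in its stand. Leave the other things on the cart where they are.

Things in the scene. Friction and masses are not known exactly. Their poses are not given: they have to be found in the camera images.
- pin_tool: loose pin tool, 60 g: steel pin 6 mm in diameter and 36 mm long below, black collar 24 mm in diameter and 6 mm high, above it a round blue handle 18 mm in diameter and 54 mm long; 96 mm long overall. Origin at the tip of the pin, z along the tool up towards the handle. At the start it stands upright in the stand, the collar resting on the stand's top.
- pin_handle (a point): centre of the pin tool's blue handle, on its axis, 69 mm above the pin's tip (the handle spans 42 to 96 mm above the tip).
- pin_tip (a point): tip of the pin tool's pin.
- socket (a point): where the pin's tip rests when the tool stands fully home in its stand: on the axis of the stand's hole, 36 mm below the stand's top, 9 mm above the table. The stand is a fixed light-wood block, 60 x 60 mm, 45 mm high, with an upright round hole 11 mm in diameter, its mouth chamfered by 3 mm.
- dock: fixed orange charging dock, 230 mm (its x) by 104 mm (its y), base 18 mm high; origin under the middle of the base. A charger housing 62 mm long, its top 64 mm above the table, stands at its +x end; the pack (104 x 80 mm, black) sits on rails in front of it and comes out towards the dock's -x. The dock's front (-x) looks roughly towards the robot.
- battery_pack: black battery pack, 104 (x) by 80 (y) mm, 49 mm high, top 70 mm above the table, axes like the dock's; origin at the centre of its underside. Slides along the dock's x only. Its lock button is sprung: begins to give at 4 N, frees the pack when pushed down 4.5 mm or more (11 N), hard stop at 6 mm (13 N), beyond which the force rises steeply. The button's top is slick.
- recess (a point): centre of the mouth of the square recess (13 x 13 mm, sides along the dock's axes, framed in white) in the middle of the pack's top; moves with the pack; z up. At its bottom is the yellow lock button (11 mm square), its top 8 to 22 mm below the face: the depth differs from pack to pack, is not measured and must be felt. It travels with the pack.
- pack_slide (a joint): how far the pack has come out, m: 0 fully home, 0.048 at the stop, growing towards the dock's -x. Sliding it takes about 3 N while the button is down. If the button comes up on the way it catches the pack at the next notch (every 12 mm); at the stop too it stays locked, with 2 mm of play.
- spray_can: bystander: spray can with a yellow label, 52 mm in diameter, 140 mm high; origin under its centre.
- spanner: bystander: steel spanner lying on the mat, 150 mm long along its x.
- screw_jar: bystander: jar with a red lid, 60 mm in diameter, 70 mm high; origin under its centre.
- grease_tin: bystander: green tin, 72 mm in diameter, 40 mm high; origin under its centre.
Not all that is in view belongs to the job. Of the things that look like the part that bears socket, the largest one is meant.

How it is judged:
By the outcome, as a careful person would: the job done as asked, in the order asked, and still so for the second after the job is handed in, with the robot touching nothing.
It also fails if it takes over 72 s, if anything falls off the work surface, if the arm or the gripper's body presses on something with over 40 N, if the wrist force passes 120 N, or if a joint passes its speed limit or range.

## Robot

A 6-joint arm with a two-finger parallel gripper is mounted at the origin on the work surface. World frame = base frame: x ahead of the robot, y to its left, z up, the work surface at z = 0. Lengths are in m, angles in rad, forces in N, time in s.
With the tool pointing down it reaches from about 0.275 to 1 m from the base axis. Payload 8.4 kg.
Tool frame: the origin (TCP) lies between the finger pads; the fingertips stand tip_reach ahead of it and the grasp point (between the pads) lies 2 mm behind it (tip_reach is the distance from the TCP to the fingertips, in m); z points along the fingers, y is the line along which they close (so a half turn about z gives the same grasp; the last joint's range is limited). The gripper opens to 85 mm and grips with 20 to 120 N. Pads are 22 mm wide; open, the fingers measure 114 mm over their backs; the gripper's body (76 mm by 85 mm) begins 54 mm behind the grasp point. The pads swing forward as they close: fully open they stand 13 mm farther back than shut.
Start: joints at [-0.002, 0.353, 1.633, -0, 1.155, -0.002], TCP at [0.625, -0, 0.248] pointing down, gripper open.
Joint ranges: [-2.63, 2.63], [-0.92, 2.1], [0.06, 2.66], [-1.3, 4.44], [0, 2.69], [-3.02, 3.02]. Speed limits (rad/s): [2.22, 2.22, 2.79, 3.14, 3.14, 3.14].

## Interface

Orientations are given as a unit quaternion [x, y, z, w].
In Python, from station import read_state, get_image, close_job, tip_reach gives the robot as it stands. The module is installed in compiled form; this text tells all that it offers.
- The arm moves only by the shell command python3 -m pendant 'ROWS' [OPENING] [FORCE]. ROWS is JSON, a list of rows, each a list of 2 entries, a list of its own where there are three numbers: the shift along the world's x, y, z in m, then the turn, a rotation vector about the world's x, y, z in degrees. A call has 1 to 12 rows; each row shifts and turns the commanded pose from where the row before left it; what a row does not reach is not made up. A row lasts 1/10 s, in which the tool goes at most 50 mm and 8.59 degrees, less where a joint would pass 70% of its speed; a pose out of reach is approached as far as the arm can. A call with a gripper value outside its range is refused whole. OPENING is the opening, from -1 (shut) to 1 (fully open), set as the call begins (- or left out, the last holds). The fingers move at their own pace and stop on an object; FORCE is the grip in N (left out, the last holds). Time passes only in rows, so rows that do not move let the fingers close. It gives the time, the measured TCP pose, the force, the opening and the grip force at its end, in the units of the state.
- read_state(): the state, without advancing time (a new reading comes with each control period).
- get_image(name): name is "scene" or "side" or "wrist"; returns a dict with "image" (420x560x3 uint8, red, green, blue), "depth" (420x560 float32, m along the optical axis (not along the pixel's ray), 0 where there is no reading), "fx", "fy", "cx", "cy" (pixels), "eye" and "orientation" of the camera in the world. Camera axes: x right, y down, z forward; pixel columns grow to the right and rows downward; lengths in m; the calibration is good to about 2 mm. A picture is of the moment at which its call begins.
- close_job(): hands the job in; it is judged then, once.
The state is a dict: "time_s": time; "joints": joint angles; "dq": joint speeds; "joint_efforts": joint torques, N m; "ee_pos": TCP position; "tcp_rot": TCP orientation; "contact_force": force on the tool from outside, world axes, zero at the start; "wrist_torque": the same for the moment, N m; "opening": opening from 0.0 (shut) to 1.0 (fully open); "grip_force": force on a finger pad.
Only numpy, scipy, OpenCV 4.12 (cv2) and the standard library are available. Lean on these libraries where they do the work, as an engineer would, in place of code of your own. Each camera call takes 0.05 s, during which the arm holds its last target. There are 200 camera calls.

## Working session

There is one attempt and no reset: what is moved stays moved. The work goes in short steps, Python scripts to look and compute and a shell command to move; the robot and the scene stay as the last step left them, time stands still between calls to the robot, and variables do not carry over. Pictures are saved under pics/ and viewed, at most 12 in all, crops included, and the job is handed in when it is done.

```bash
mkdir -p pics
cat > h.py <<'E'
import numpy as np, cv2
from scipy.spatial.transform import Rotation as R
from station import *
def grab(n):
    d=get_image(n); d['R']=R.from_quat(d['orientation']).as_matrix(); return d
def save(d,f,crop=None,s=1):
    im=d['image'][:,:,::-1]
    if crop: im=im[crop[1]:crop[3],crop[0]:crop[2]]
    cv2.imwrite('pics/'+f,cv2.resize(im,None,fx=s,fy=s,interpolation=cv2.INTER_CUBIC))
def ray(d,u,v):
    return d['R']@np.array([(u-d['cx'])/d['fx'],(v-d['cy'])/d['fy'],1.])
def onplane(d,u,v,z):
    r=ray(d,u,v); e=np.array(d['eye']); return e+r*(z-e[2])/r[2]
def cloud(d):
    v,u=np.mgrid[:420,:560]; z=d['depth']
    c=np.stack([(u-d['cx'])/d['fx']*z,(v-d['cy'])/d['fy']*z,z],-1)
    return c@d['R'].T+np.array(d['eye'])
E
python3 - <<'E'
from h import *
a=[]
for n in ('scene','side','wrist'):
    d=grab(n); save(d,n+'0.png'); np.save(n+'0.npy',d,allow_pickle=True); print(n,d['eye'],d['R'].round(2).tolist(),d['fx'])
print(tip_reach, read_state())
E
```

```text
scene [ 1.10048935 -0.13558914  0.92672902] [[0.38, 0.78, -0.49], [0.92, -0.33, 0.19], [-0.01, -0.53, -0.85]] 512.7028210766047
side [0.36896099 0.92239215 0.62393273] [[-0.96, -0.15, 0.23], [-0.27, 0.49, -0.83], [0.01, -0.86, -0.51]] 459.5785410378678
wrist [0.62506828 0.06857592 0.37206416] [[1.0, 0.0, -0.0], [-0.0, -0.96, -0.27], [-0.0, 0.27, -0.96]] 310.9647963367582
0.017 {'time_s': 0.15, 'joints': array([-2.44843891e-03,  3.53492296e-01,  1.63396708e+00,  4.71655912e-06,
        1.15518555e+00, -2.37817538e-03]), 'dq': array([ 2.54438344e-05, -2.24925331e-03, -1.23060377e-03, -1.14658214e-04,
        1.10767392e-04, -5.36146505e-04]), 'joint_efforts': array([-7.39769093e-04, -6.05638933e+01, -3.42338884e+01, -2.29960733e-05,
        6.16452831e-03, -4.00942213e-05]), 'ee_pos': array([ 6.24656144e-01, -2.80255525e-05,  2.47730485e-01]), 'tcp_rot': array([ 7.07132199e-01,  7.07081167e-01, -3.69606769e-04, -3.74452909e-04]), 'contact_force': array([-0.14712648,  0.59278651,  0.52454902]), 'wrist_torque': array([0.011193  , 0.01956249, 0.08542666]), 'grip_force': 0.0, 'opening': 0.9970376254370127}
```

View pics/scene0.png

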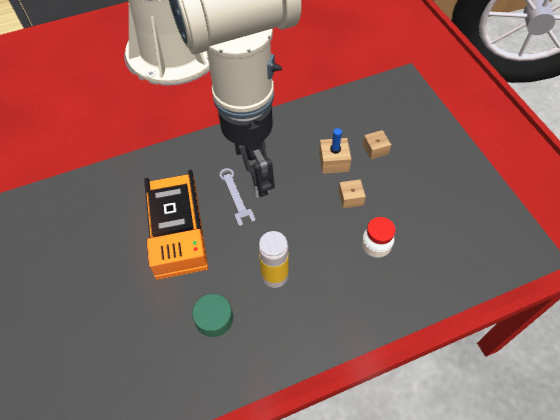

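View pics/side0.png

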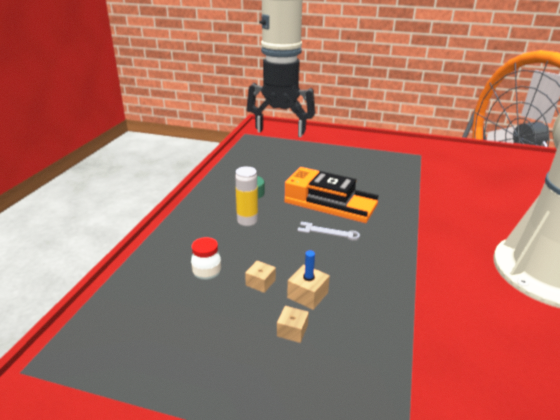

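View pics/wrist0.png

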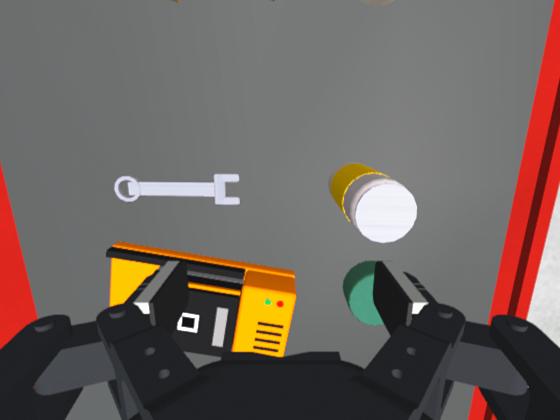

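The scene view shows the stand with the blue handle at about (336,150), with two smaller blocks as decoys. The dock is at (175,225) and the white recess frame at (170,209). The side view confirms this layout. In the wrist view the recess is at (188,323).

```bash
cat > m.py <<'E'
from h import *
def cen(m): 
    n,l,s,c=cv2.connectedComponentsWithStats(m.astype(np.uint8)); k=1+np.argmax(s[1:,4]); return l==k,c[k],s[k]
def load(n): return np.load(n+'0.npy',allow_pickle=True).item()
S={}
for n in ('scene','side','wrist'):
    d=load(n); hsv=cv2.cvtColor(d['image'],cv2.COLOR_RGB2HSV); P=cloud(d)
    H,s,v=[hsv[...,i].astype(int) for i in range(3)]
    mat=(P[...,2]<.16)&(P[...,0]>.3)&(P[...,0]<1.1)&(d['depth']>0)
    if n!='wrist':
        m,c,st=cen((H>105)&(H<128)&(s>150)&mat); p=P[m]; q=p[np.isfinite(p).all(1)]
        print(n,'blue',c,st,'cloud med',np.median(q,0).round(4),'z',np.percentile(q[:,2],[2,98]).round(4)); S[n]=(d,c)
        m,c,st=cen((H>8)&(H<22)&(s>60)&(s<190)&mat&(abs(P[...,2]-.045)<.004)&(abs(P[...,:2]-np.median(q,0)[:2]).max(-1)<.06))
        p=P[m]; print('  standtop',st,p.mean(0).round(4),cv2.minAreaRect(np.float32(p[:,:2]*1000)))
    m=(v>200)&(s<40)&(abs(P[...,2]-.07)<.006)&(P[...,1]<-.05)
    m,c,st=cen(m); uv=c
    print(n,'white',uv,st,onplane(d,*uv,.07).round(4),P[m].mean(0).round(4),cv2.minAreaRect(np.float32(P[m][:,:2]*1000)))
    o=(H>8)&(H<20)&(s>200)&(v>120)&(P[...,1]<-.05)
    o1=cen(o&(abs(P[...,2]-.064)<.004))[0]; print('  housing top',P[o1].mean(0).round(4),cv2.minAreaRect(np.float32(P[o1][:,:2]*1000)))
    np.save('S_'+n,uv)
E
python3 m.py
```

```text
scene blue [336.26060606 139.12727273] [331 128  11  23 165] cloud med [0.5023 0.2267 0.0892] z [0.0521 0.1085]
  standtop [320 138  31  26 497] [0.5014 0.2267 0.046 ] ((497.1871643066406, 229.17123413085938), (60.76750946044922, 63.95553970336914), 72.49320220947266)
scene white [169.26315789 207.64912281] [164 203  12  11  57] [ 0.5172 -0.1443  0.07  ] [ 0.5182 -0.1443  0.0715] ((518.8765258789062, -144.5710906982422), (21.51708984375, 23.435710906982422), 81.35153198242188)
  housing top [ 0.6357 -0.1402  0.0629] ((635.447998046875, -143.7639617919922), (58.97904968261719, 4.5769219398498535), 83.61986541748047)
side blue [309.25471698 263.97641509] [305 251  10  28 212] cloud med [0.4972 0.2335 0.0842] z [0.0517 0.1064]
  standtop [288 265  42  28 394] [0.4933 0.2334 0.0452] ((498.5103454589844, 226.80755615234375), (63.11069107055664, 62.00943374633789), 72.15585327148438)
side white [334.9 180.9] [333 179   4   5  10] [ 0.5134 -0.148   0.07  ] [ 0.513  -0.1452  0.0714] ((512.8139038085938, -145.5836639404297), (24.105066299438477, 4.919220924377441), 84.66400146484375)
  housing top [ 0.5354 -0.1073  0.0631] ((535.8598022460938, -104.25947570800781), (33.615760803222656, 112.32076263427734), 67.19329833984375)
wrist white [219.42642643 326.73873874] [213 309  14  37 333] [ 0.5561 -0.1498  0.07  ] [ 0.556  -0.1504  0.0693] ((555.8915405273438, -150.904541015625), (48.693153381347656, 10.423603057861328), 79.49308776855469)
  housing top [ 0.5761 -0.1434  0.0612] ((575.6431884765625, -145.64190673828125), (87.35267639160156, 3.718914747238159), 77.99784851074219)
```

```bash
python3 -m pendant '[[[-0.012,0.022,-0.004],[0,0,0]],[[-0.013,0.023,-0.004],[0,0,0]],[[-0.013,0.023,-0.004],[0,0,0]],[[-0.013,0.023,-0.004],[0,0,0]],[[-0.013,0.023,-0.004],[0,0,0]],[[-0.013,0.023,-0.004],[0,0,0]],[[-0.013,0.023,-0.004],[0,0,0]],[[-0.013,0.023,-0.004],[0,0,0]],[[-0.013,0.023,-0.004],[0,0,0]],[[-0.011,0.022,-0.004],[0,0,0]],[[0,0,0],[0,0,0]],[[0,0,0],[0,0,0]]]' 0.2
python3 - <<'E'
from h import *
d=grab('wrist'); save(d,'w1.png'); np.save('w1.npy',d,allow_pickle=True)
hsv=cv2.cvtColor(d['image'],cv2.COLOR_RGB2HSV).astype(int); P=cloud(d); H,s,v=[hsv[...,i] for i in range(3)]
m=(H>105)&(H<128)&(s>120)
t=m&(abs(P[...,2]-.105)<.003); ys,xs=np.nonzero(t); print(len(xs),xs.mean(),ys.mean(),onplane(d,(xs.min()+xs.max())/2,(ys.min()+ys.max())/2,.105),cv2.minAreaRect(np.float32(P[t][:,:2]*1000)))
t=(H>8)&(H<22)&(s>50)&(abs(P[...,2]-.045)<.003)&(abs(P[...,0]-.498)<.045)&(abs(P[...,1]-.228)<.045)
print(cv2.minAreaRect(np.float32(P[t][:,:2]*1000)),read_state()['ee_pos'])
E
```

```text
time_s: 1.35
ee_pos: [0.4978, 0.2281, 0.2082]
tcp_rot: [0.707, 0.708, -0.0, 0.0]
contact_force: [0.7, -0.5, 0.3]
opening: 0.6
grip_force: 0.0
76 281.19736842105266 212.81578947368422 [0.49899395 0.23111765 0.105     ] ((498.9981689453125, 230.53424072265625), (16.887514114379883, 16.128080368041992), 89.77867126464844)
((499.0433349609375, 230.19712829589844), (60.444236755371094, 60.22211456298828), 71.93209075927734) [0.49819061 0.22773544 0.20828597]
```

View pics/w1.png

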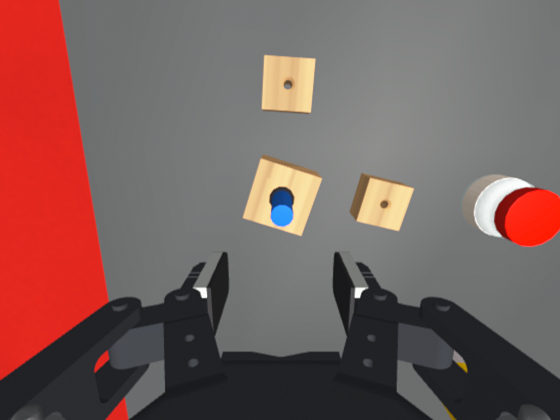

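The wrist view shows the 60 mm stand centred near (283,195) with the handle's top at (281,213). Both measurements put the tool axis at about (0.499, 0.230), so I'll descend and grip.

```bash
python3 -m pendant '[[[0.001,0.002,-0.02],[0,0,0]],[[0,0,-0.025],[0,0,0]],[[0,0,-0.025],[0,0,0]],[[0,0,-0.025],[0,0,0]],[[0,0,-0.02],[0,0,0]],[[0,0,-0.012],[0,0,0]],[[0,0,-0.005],[0,0,0]],[[0,0,0],[0,0,0]],[[0,0,0],[0,0,0]]]' 0.2
python3 -m pendant '[[[0,0,0],[0,0,0]],[[0,0,0],[0,0,0]],[[0,0,0],[0,0,0]],[[0,0,0],[0,0,0]],[[0,0,0],[0,0,0]],[[0,0,0],[0,0,0]],[[0,0,0],[0,0,0]],[[0,0,0],[0,0,0]]]' -1 60
```

```text
time_s: 2.3
ee_pos: [0.4997, 0.2301, 0.0771]
tcp_rot: [0.707, 0.707, 0.001, 0.0]
contact_force: [0.6, 0.0, -0.7]
opening: 0.604
grip_force: 0.0
time_s: 3.1
ee_pos: [0.4994, 0.2302, 0.0771]
tcp_rot: [0.707, 0.707, 0.001, 0.0]
contact_force: [-0.4, -0.7, 5.7]
opening: 0.194
grip_force: 58.3
```

```bash
python3 -m pendant '[[[0,0,0.005],[0,0,0]],[[0,0,0.01],[0,0,0]],[[0,0,0.015],[0,0,0]],[[0,0,0.02],[0,0,0]],[[0,0,0.02],[0,0,0]],[[0,0,0.02],[0,0,0]],[[0,0,0.02],[0,0,0]],[[0,0,0.01],[0,0,0]],[[0,0,0],[0,0,0]],[[0,0,0],[0,0,0]]]'
python3 -m pendant '[[[0,-0.02,0],[0,0,0]],[[0,-0.03,0],[0,0,0]],[[0,-0.03,0],[0,0,0]],[[0,-0.03,0],[0,0,0]],[[0,-0.03,0],[0,0,0]],[[0,-0.03,0],[0,0,0]],[[0,-0.03,0],[0,0,0]],[[0,-0.03,0],[0,0,0]],[[0,-0.03,0],[0,0,0]],[[0,-0.03,0],[0,0,0]],[[0,-0.02,0],[0,0,0]],[[0,0,0],[0,0,0]]]'
python3 - <<'E'
from h import *
d=grab('wrist'); np.save('w2.npy',d,allow_pickle=True); save(d,'w2.png')
E
```

```text
time_s: 4.1
ee_pos: [0.4987, 0.2299, 0.196]
tcp_rot: [0.707, 0.707, -0.0, -0.0]
contact_force: [-0.5, -0.0, -0.9]
opening: 0.193
grip_force: 58.4
time_s: 5.3
ee_pos: [0.4983, -0.0819, 0.1951]
tcp_rot: [0.708, 0.706, -0.001, -0.001]
contact_force: [-0.1, 0.5, 0.1]
opening: 0.199
grip_force: 58.4
```

View pics/w2.png

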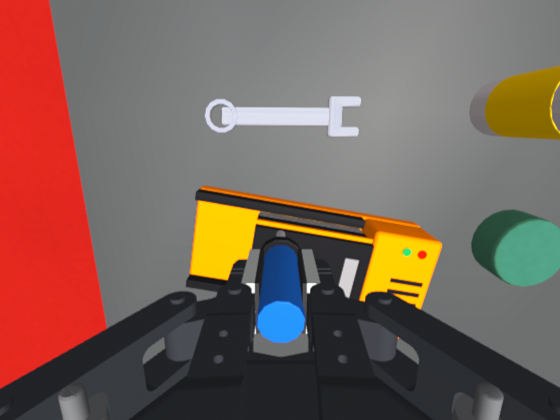

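The wrist view shows the tool held straight, with the pin tip near (281,233) hiding the recess. I'll shift aside to see it.

```bash
python3 -m pendant '[[[-0.02,0.01,0],[0,0,0]],[[-0.02,0.01,0],[0,0,0]],[[-0.01,0.01,0],[0,0,0]],[[0,0,0],[0,0,0]],[[0,0,0],[0,0,0]],[[0,0,0],[0,0,0]]]'
python3 - <<'E'
from h import *
for i in range(2):
    d=grab('wrist'); P=cloud(d)
np.save('w3.npy',d,allow_pickle=True); save(d,'w3.png',(240,130,500,330),3)
hsv=cv2.cvtColor(d['image'],cv2.COLOR_RGB2HSV).astype(int); H,s,v=[hsv[...,i] for i in range(3)]
m=(v>190)&(s<50)&(P[...,1]<-.1)&(abs(P[...,2]-.07)<.008)
n,l,st,c=cv2.connectedComponentsWithStats(m.astype(np.uint8))
for k in range(1,n):
    if st[k,4]>15:
        q=np.float32([onplane(d,x,y,.07)[:2]*1000 for y,x in zip(*np.nonzero(l==k))]); print(st[k],c[k],cv2.minAreaRect(q),P[l==k].mean(0).round(4))
o=(H>8)&(H<22)&(s>180)&(P[...,1]<-.05)&(abs(P[...,2]-.064)<.003)
print('housing',cv2.minAreaRect(np.float32(P[o][:,:2]*1000)))
print(read_state()['ee_pos'],R.from_quat(read_state()['tcp_rot']).as_matrix()[:,2])
E
```

```text
time_s: 5.95
ee_pos: [0.45, -0.0499, 0.1965]
tcp_rot: [0.707, 0.707, 0.0, 0.0]
contact_force: [0.5, 0.0, -0.7]
opening: 0.191
grip_force: 58.5
[396 291  13   9  70] [402.05714286 294.64285714] ((559.6564331054688, -129.63800048828125), (6.854652404785156, 10.946175575256348), 79.3838119506836) [ 0.5607 -0.1297  0.0693]
[349 297  16   4  23] [357.17391304 298.2173913 ] ((519.5565185546875, -132.67202758789062), (1.3764351606369019, 14.165262222290039), 77.45958709716797) [ 0.5202 -0.1333  0.0693]
housing ((552.9535522460938, -149.1070556640625), (103.13504791259766, 163.07662963867188), 79.67068481445312)
[ 0.44974832 -0.05012934  0.19634565] [ 5.09398360e-04 -9.69489404e-05 -9.99999866e-01]
```

View pics/w3.png

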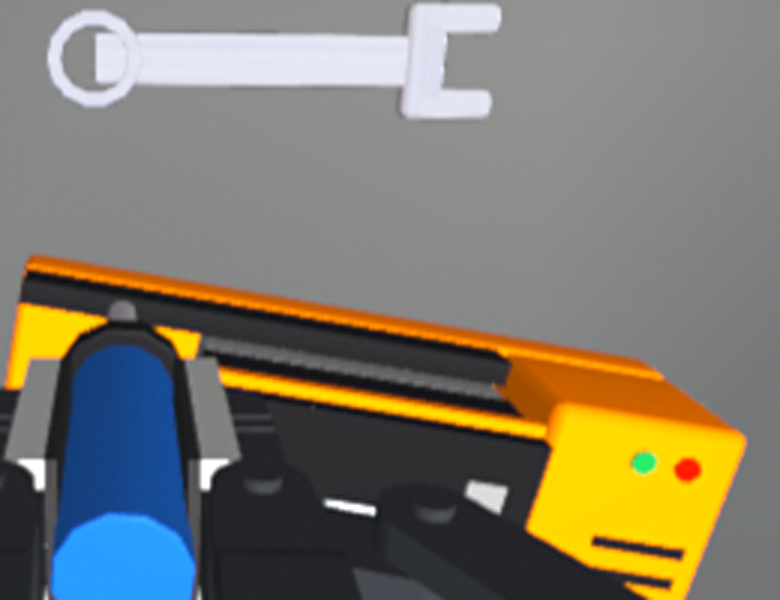

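Here the arm covers most of the recess, at crop (350,507), and the pin tip is at crop (123,308). Moving the hand in -y brings the recess up into view.

```bash
python3 -m pendant '[[[-0.005,-0.02,0],[0,0,0]],[[-0.005,-0.03,0],[0,0,0]],[[0,-0.03,0],[0,0,0]],[[0,-0.01,0],[0,0,0]],[[0,0,0],[0,0,0]],[[0,0,0],[0,0,0]],[[0,0,0],[0,0,0]]]'
python3 - <<'E'
from h import *
for i in range(2):
    d=grab('wrist'); P=cloud(d)
np.save('w3.npy',d,allow_pickle=True); save(d,'w4.png',(240,130,500,330),3)
hsv=cv2.cvtColor(d['image'],cv2.COLOR_RGB2HSV).astype(int); H,s,v=[hsv[...,i] for i in range(3)]
m=(v>190)&(s<50)&(P[...,1]<-.1)&(abs(P[...,2]-.07)<.008)
n,l,st,c=cv2.connectedComponentsWithStats(m.astype(np.uint8))
for k in range(1,n):
    if st[k,4]>15:
        q=np.float32([onplane(d,x,y,.07)[:2]*1000 for y,x in zip(*np.nonzero(l==k))]); print(st[k],c[k],cv2.minAreaRect(q),P[l==k].mean(0).round(4))
o=(H>8)&(H<22)&(s>180)&(P[...,1]<-.05)&(abs(P[...,2]-.064)<.003)
print('housing',cv2.minAreaRect(np.float32(P[o][:,:2]*1000)))
s=read_state();T=s['ee_pos'];print(T)
p=d['R'].T@(T-[0,0,.0681]-d['eye']);print('pred tip px',p[:2]/p[2]*d['fx']+[d['cx'],d['cy']])
E
```

```text
time_s: 6.75
ee_pos: [0.439, -0.1391, 0.1962]
tcp_rot: [0.707, 0.707, 0.0, -0.0]
contact_force: [0.5, -0.0, 0.2]
opening: 0.193
grip_force: 58.5
[323 179  27  59 796] [335.63065327 207.65326633] ((485.2663879394531, -137.54335021972656), (49.33523178100586, 11.594823837280273), 79.6905288696289) [ 0.4855 -0.1371  0.0694]
[404 195  30  56 757] [418.61294584 222.36459709] ((555.9742431640625, -150.4125213623047), (49.17369842529297, 11.58926773071289), 79.69853973388672) [ 0.5563 -0.1499  0.0694]
[361 201  33  30 426] [376.92723005 215.94835681] ((520.3193359375, -144.0419921875), (22.73240852355957, 22.49475860595703), 79.8765640258789) [ 0.5207 -0.1442  0.069 ]
housing ((551.3731689453125, -149.29879760742188), (102.44418334960938, 166.0438995361328), 79.80496978759766)
[ 0.43905998 -0.13916723  0.19625574]
pred tip px [279.95360875 233.86962248]
```

View pics/w4.png

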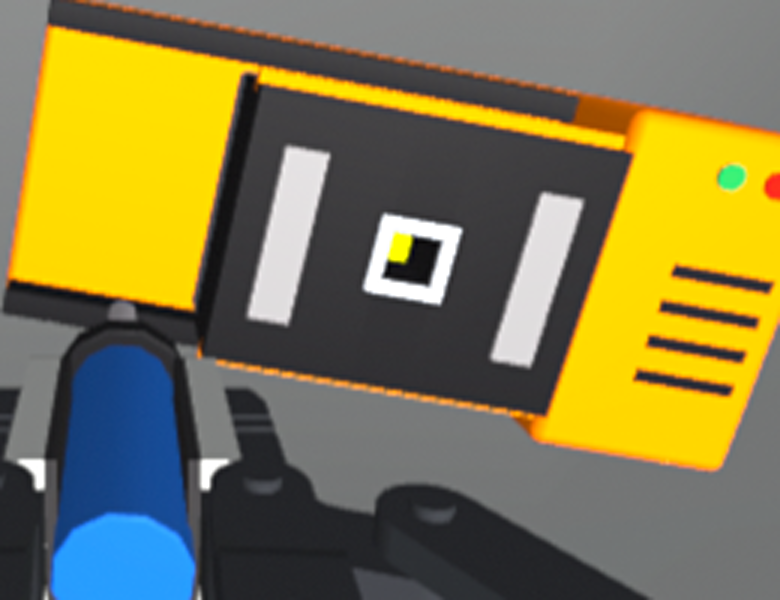

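The wrist view shows the recess frame centred at full-image (377,216) with the yellow button visible inside. The dock yaw is about -10.2°. The observed tip at (280.7,232.7) matches the forward-kinematics prediction of (280,233.9), so I can rely on recess = (0.520,-0.144).

```bash
python3 -m pendant '[[[0.02,-0.001,0],[0,0,0]],[[0.02,-0.001,0],[0,0,0]],[[0.02,-0.002,0],[0,0,0]],[[0.015,-0.001,0],[0,0,0]],[[0.006,0,0],[0,0,0]],[[0,0,-0.01],[0,0,0]],[[0,0,-0.015],[0,0,0]],[[0,0,-0.015],[0,0,0]],[[0,0,-0.008],[0,0,0]],[[0,0,0],[0,0,0]],[[0,0,0],[0,0,0]],[[0,0,0],[0,0,0]]]' - 80
python3 - <<'E'
from h import *
for n in ('scene','side'):
    d=grab(n); np.save(n+'5.npy',d,allow_pickle=True)
    a=(140,180,200,240) if n=='scene' else (310,160,360,210)
    T=read_state()['ee_pos']
    for nm,q in (('tip',T-[0,0,.0681]),('recess',np.array([.5203,-.144,.07]))):
        p=d['R'].T@(q-d['eye']);print(n,nm,p[:2]/p[2]*d['fx']+[d['cx'],d['cy']])
    im=d['image'][a[1]:a[3],a[0]:a[2],::-1]; im=cv2.resize(im,(400,400),interpolation=cv2.INTER_CUBIC)
    O=im if n=='scene' else np.hstack([O,im])
cv2.imwrite('pics/v5.png',O); print(T)
E
```

```text
time_s: 8.05
ee_pos: [0.5203, -0.1451, 0.1489]
tcp_rot: [0.707, 0.707, 0.0, 0.0]
contact_force: [0.6, -0.3, -0.5]
opening: 0.192
grip_force: 78.0
scene tip [168.22519058 206.11897853]
scene recess [169.85714486 208.83393357]
side tip [332.3687864  177.32204492]
side recess [332.01005612 181.20404223]
[ 0.52034851 -0.14509349  0.14893116]
```

View pics/v5.png

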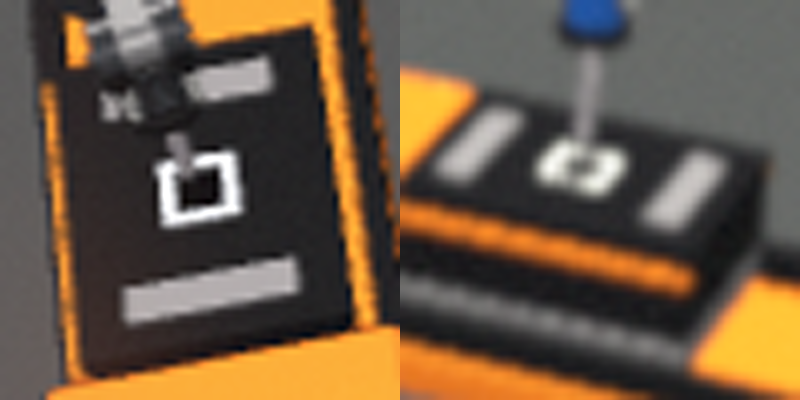

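Both views show the tip over the recess, within about 1 mm in y. I'll make that small correction and then descend by feel.

```bash
python3 -m pendant '[[[0,0.001,-0.004],[0,0,0]],[[0,0,-0.005],[0,0,0]],[[0,0,-0.005],[0,0,0]],[[0,0,-0.003],[0,0,0]],[[0,0,0],[0,0,0]],[[0,0,0],[0,0,0]]]'
python3 -m pendant '[[[0,0,-0.001],[0,0,0]],[[0,0,-0.001],[0,0,0]],[[0,0,-0.001],[0,0,0]],[[0,0,0],[0,0,0]],[[0,0,0],[0,0,0]]]'
python3 -m pendant '[[[0,0,-0.001],[0,0,0]],[[0,0,-0.001],[0,0,0]],[[0,0,-0.001],[0,0,0]],[[0,0,0],[0,0,0]],[[0,0,0],[0,0,0]]]'
```

```text
time_s: 8.75
ee_pos: [0.52, -0.144, 0.1311]
tcp_rot: [0.707, 0.707, -0.0, -0.0]
contact_force: [0.2, -0.0, -1.6]
opening: 0.19
grip_force: 78.0
time_s: 9.25
ee_pos: [0.52, -0.144, 0.1283]
tcp_rot: [0.707, 0.707, -0.0, -0.0]
contact_force: [-0.3, -0.0, -0.1]
opening: 0.194
grip_force: 78.0
time_s: 9.75
ee_pos: [0.52, -0.144, 0.1252]
tcp_rot: [0.707, 0.707, -0.0, -0.0]
contact_force: [0.3, 0.5, -0.7]
opening: 0.188
grip_force: 78.0
```

```bash
python3 -m pendant '[[[0,0,-0.001],[0,0,0]],[[0,0,-0.001],[0,0,0]],[[0,0,0],[0,0,0]],[[0,0,0],[0,0,0]]]'
python3 -m pendant '[[[0,0,-0.001],[0,0,0]],[[0,0,-0.001],[0,0,0]],[[0,0,0],[0,0,0]],[[0,0,0],[0,0,0]]]'
```

```text
time_s: 10.15
ee_pos: [0.52, -0.144, 0.1232]
tcp_rot: [0.707, 0.707, -0.0, -0.0]
contact_force: [1.2, -0.0, -0.3]
opening: 0.193
grip_force: 78.0
time_s: 10.55
ee_pos: [0.52, -0.144, 0.1212]
tcp_rot: [0.707, 0.707, -0.0, -0.0]
contact_force: [0.1, -0.8, -0.5]
opening: 0.19
grip_force: 78.0
```

```bash
python3 -m pendant '[[[0,0,-0.001],[0,0,0]],[[0,0,-0.001],[0,0,0]],[[0,0,0],[0,0,0]],[[0,0,0],[0,0,0]]]'
python3 -m pendant '[[[0,0,-0.001],[0,0,0]],[[0,0,-0.0005],[0,0,0]],[[0,0,0],[0,0,0]],[[0,0,0],[0,0,0]]]'
```

```text
time_s: 10.95
ee_pos: [0.52, -0.144, 0.1192]
tcp_rot: [0.707, 0.707, -0.0, -0.0]
contact_force: [-0.9, -0.2, -0.7]
opening: 0.192
grip_force: 78.0
time_s: 11.35
ee_pos: [0.5201, -0.144, 0.1179]
tcp_rot: [0.707, 0.707, 0.0, 0.0]
contact_force: [-0.4, 0.5, 2.6]
opening: 0.186
grip_force: 78.0
```

```bash
python3 -m pendant '[[[0,0,-0.001],[0,0,0]],[[0,0,-0.001],[0,0,0]],[[0,0,-0.001],[0,0,0]],[[0,0,0],[0,0,0]],[[0,0,0],[0,0,0]]]'
python3 -m pendant '[[[0,0,-0.001],[0,0,0]],[[0,0,0],[0,0,0]],[[0,0,0],[0,0,0]],[[0,0,0],[0,0,0]]]'
```

```text
time_s: 11.85
ee_pos: [0.5202, -0.1441, 0.1151]
tcp_rot: [0.707, 0.707, 0.0, 0.0]
contact_force: [-2.1, -0.1, 8.1]
opening: 0.19
grip_force: 78.5
time_s: 12.25
ee_pos: [0.5202, -0.1441, 0.1142]
tcp_rot: [0.707, 0.707, 0.0, 0.0]
contact_force: [-1.8, 0.3, 8.8]
opening: 0.191
grip_force: 78.7
```

```bash
python3 -m pendant '[[[0,0,-0.001],[0,0,0]],[[0,0,-0.001],[0,0,0]],[[0,0,0],[0,0,0]],[[0,0,0],[0,0,0]]]'; python3 -m pendant '[[[0,0,0],[0,0,0]]]'
```

```text
time_s: 12.65
ee_pos: [0.5203, -0.1441, 0.1124]
tcp_rot: [0.707, 0.707, 0.0, 0.0]
contact_force: [-2.7, 0.4, 11.2]
opening: 0.191
grip_force: 79.1
time_s: 12.75
ee_pos: [0.5202, -0.1441, 0.1124]
tcp_rot: [0.707, 0.707, 0.0, 0.0]
contact_force: [-2.9, 0.1, 10.7]
opening: 0.187
grip_force: 79.1
```

```bash
python3 -m pendant '[[[0,0,-0.0006],[0,0,0]],[[0,0,0],[0,0,0]],[[0,0,0],[0,0,0]]]'; python3 -m pendant '[[[-0.001,0.0002,0],[0,0,0]],[[-0.001,0.0002,0],[0,0,0]],[[-0.001,0.0002,0],[0,0,0]],[[0,0,0],[0,0,0]],[[0,0,0],[0,0,0]]]'
```

```text
time_s: 13.05
ee_pos: [0.5202, -0.1441, 0.1119]
tcp_rot: [0.707, 0.707, 0.0, 0.0]
contact_force: [-2.5, 0.5, 11.5]
opening: 0.194
grip_force: 79.1
time_s: 13.55
ee_pos: [0.5194, -0.144, 0.1126]
tcp_rot: [0.707, 0.707, 0.001, 0.002]
contact_force: [2.3, 0.2, 11.1]
opening: 0.192
grip_force: 79.0
```

```bash
python3 -m pendant '[[[0,0,0],[0,0,0]],[[0,0,0],[0,0,0]]]'; python3 -c "
from h import *
s=read_state();print(s['ee_pos'],s['contact_force'],s['wrist_torque'],s['joints'],R.from_quat(s['tcp_rot']).as_matrix().round(4).tolist())"
```

```text
time_s: 13.75
ee_pos: [0.5194, -0.1439, 0.1126]
tcp_rot: [0.707, 0.707, 0.001, 0.002]
contact_force: [1.8, -0.1, 10.4]
opening: 0.189
grip_force: 79.0
[ 0.51938031 -0.14390923  0.11258548] [ 1.7582558  -0.12107342 10.42068979] [ 0.00535959 -0.55440424 -0.01898578] [-2.73214111e-01  3.91493154e-01  1.93272458e+00  3.03576311e-04
  8.12215893e-01 -2.73370067e-01] [[0.0001, 1.0, 0.005], [1.0, -0.0, -0.0012], [-0.0012, 0.005, -1.0]]
```

```bash
python3 -m pendant '[[[-0.001,0.0002,0],[0,0,0]],[[-0.001,0.0002,0],[0,0,0]],[[0,0,0],[0,0,0]],[[0,0,0],[0,0,0]]]'; python3 -c "
from h import *
s=read_state();print(s['ee_pos'],s['contact_force'],s['wrist_torque'],s['joints'],s['joint_efforts'],R.from_quat(s['tcp_rot']).as_matrix().round(4).tolist())
d=grab('side');save(d,'s6.png',(280,80,400,220),4)"
```

```text
time_s: 14.15
ee_pos: [0.5176, -0.1436, 0.1127]
tcp_rot: [0.707, 0.707, 0.001, 0.002]
contact_force: [2.2, -0.8, 10.7]
opening: 0.187
grip_force: 79.0
[ 0.51755627 -0.14362253  0.11266795] [ 2.22227965 -0.80650133 10.71271327] [-0.01113749 -0.6923663   0.01498732] [-2.73564647e-01  3.88840386e-01  1.93691229e+00  1.86210649e-04
  8.10237388e-01 -2.73619124e-01] [-3.06340652e-01 -4.80622458e+01 -2.01720876e+01 -1.54639212e-01
  9.93079506e-01  2.03319825e-03] [[0.0001, 1.0, 0.0054], [1.0, -0.0001, -0.0014], [-0.0014, 0.0054, -1.0]]
```

View pics/s6.png

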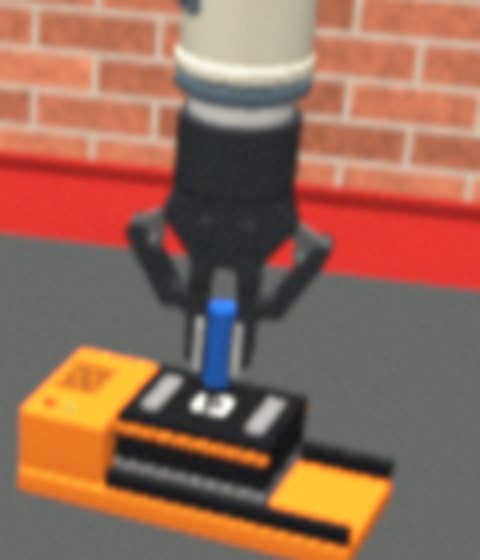

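```bash
python3 -m pendant '[[[0,0,-0.0008],[0,0,0]],[[0,0,0],[0,0,0]],[[0,0,0],[0,0,0]]]'; python3 -m pendant '[[[-0.001,0.0002,0],[0,0,0]],[[-0.001,0.0002,0],[0,0,0]],[[-0.001,0.0002,0],[0,0,0]],[[0,0,0],[0,0,0]],[[0,0,0],[0,0,0]]]';python3 -c "
from h import *
d=grab('wrist');np.save('w7.npy',d,allow_pickle=True);P=cloud(d)
v=d['image'].min(2)
m=(v>170)&(P[...,1]<-.1)&(abs(P[...,2]-.07)<.008)
n,l,st,c=cv2.connectedComponentsWithStats(m.astype(np.uint8))
for k in range(1,n):
    if st[k,4]>15:
        q=np.float32([onplane(d,x,y,.07)[:2]*1000 for y,x in zip(*np.nonzero(l==k))]); print(st[k],cv2.minAreaRect(q))
"
```

```text
time_s: 14.5
ee_pos: [0.5176, -0.1436, 0.1119]
tcp_rot: [0.707, 0.707, 0.001, 0.002]
contact_force: [2.6, 0.4, 11.5]
opening: 0.19
grip_force: 79.0
time_s: 15.0
ee_pos: [0.5147, -0.1431, 0.112]
tcp_rot: [0.707, 0.707, 0.002, 0.003]
contact_force: [2.7, 1.2, 12.7]
opening: 0.188
grip_force: 79.1
[ 205  195   32   84 1700] ((480.9523010253906, -136.60594177246094), (49.63060760498047, 11.82889175415039), 79.64689636230469)
[ 331  218   33   75 1323] ((551.8980102539062, -147.47421264648438), (45.58290481567383, 11.812572479248047), 79.55309295654297)
[264 228  41  21 316] ((517.3742065429688, -136.22958374023438), (8.658642768859863, 22.35747528076172), 79.0052490234375)
```

The pack has slid about 4.3 mm with a 12 N press and a 3 N push. I'll keep going along the dock's -x.

```bash
python3 -m pendant '[[[-0.0015,0.0003,0],[0,0,0]],[[-0.0015,0.0003,0],[0,0,0]],[[-0.0015,0.0003,0],[0,0,0]],[[-0.0015,0.0003,0],[0,0,0]],[[-0.0015,0.0002,0],[0,0,0]],[[-0.0015,0.0002,0],[0,0,0]]]'; python3 -m pendant '[[[-0.0015,0.0003,0],[0,0,0]],[[-0.0015,0.0003,0],[0,0,0]],[[-0.0015,0.0003,0],[0,0,0]],[[-0.0015,0.0003,0],[0,0,0]],[[-0.0015,0.0002,0],[0,0,0]],[[-0.0015,0.0002,0],[0,0,0]]]'
```

```text
time_s: 15.65
ee_pos: [0.5059, -0.1415, 0.112]
tcp_rot: [0.707, 0.707, 0.002, 0.003]
contact_force: [3.0, -0.0, 11.7]
opening: 0.187
grip_force: 79.1
time_s: 16.25
ee_pos: [0.4969, -0.1399, 0.112]
tcp_rot: [0.707, 0.707, 0.002, 0.003]
contact_force: [3.5, 0.7, 12.0]
opening: 0.191
grip_force: 79.1
```

```bash
python3 -m pendant '[[[-0.0015,0.0003,0],[0,0,0]],[[-0.0015,0.0003,0],[0,0,0]],[[-0.0015,0.0003,0],[0,0,0]],[[-0.0015,0.0003,0],[0,0,0]],[[-0.0015,0.0002,0],[0,0,0]],[[-0.0015,0.0002,0],[0,0,0]]]'; python3 -m pendant '[[[-0.0015,0.0003,0],[0,0,0]],[[-0.0015,0.0003,0],[0,0,0]],[[-0.0015,0.0003,0],[0,0,0]],[[-0.0015,0.0003,0],[0,0,0]],[[-0.0015,0.0002,0],[0,0,0]],[[-0.0015,0.0002,0],[0,0,0]]]'; python3 -m pendant '[[[-0.001,0.0002,0],[0,0,0]],[[-0.001,0.0002,0],[0,0,0]],[[-0.001,0.0002,0],[0,0,0]],[[-0.001,0.0001,0],[0,0,0]],[[0,0,0],[0,0,0]]]'
```

```text
time_s: 16.85
ee_pos: [0.4879, -0.1383, 0.112]
tcp_rot: [0.707, 0.707, 0.002, 0.003]
contact_force: [4.0, 0.2, 11.9]
opening: 0.189
grip_force: 79.1
time_s: 17.45
ee_pos: [0.4789, -0.1367, 0.1119]
tcp_rot: [0.707, 0.707, 0.002, 0.003]
contact_force: [2.4, 0.9, 12.4]
opening: 0.191
grip_force: 79.1
time_s: 17.95
ee_pos: [0.4747, -0.1359, 0.1119]
tcp_rot: [0.707, 0.707, 0.002, 0.003]
contact_force: [2.6, -0.4, 11.5]
opening: 0.187
grip_force: 79.1
```

Remaining travel is about 3 mm, so I'll approach the stop in 1 mm steps, watching the force.

```bash
python3 -m pendant '[[[-0.001,0.0002,0],[0,0,0]],[[-0.001,0.0002,0],[0,0,0]],[[0,0,0],[0,0,0]]]'; python3 -m pendant '[[[-0.0006,0.0001,0],[0,0,0]],[[-0.0004,0.0001,0],[0,0,0]],[[0,0,0],[0,0,0]]]';python3 -c "
from h import *
d=grab('wrist');P=cloud(d)
v=d['image'].min(2)
m=(v>170)&(P[...,1]<-.1)&(abs(P[...,2]-.07)<.008)
n,l,st,c=cv2.connectedComponentsWithStats(m.astype(np.uint8))
for k in range(1,n):
    if st[k,4]>15:
        q=np.float32([onplane(d,x,y,.07)[:2]*1000 for y,x in zip(*np.nonzero(l==k))]); print(st[k],cv2.minAreaRect(q))
"
```

```text
time_s: 18.25
ee_pos: [0.4727, -0.1355, 0.1119]
tcp_rot: [0.707, 0.707, 0.002, 0.003]
contact_force: [2.2, 0.2, 11.4]
opening: 0.19
grip_force: 79.1
time_s: 18.55
ee_pos: [0.4718, -0.1354, 0.1119]
tcp_rot: [0.707, 0.707, 0.002, 0.003]
contact_force: [2.7, 0.2, 12.4]
opening: 0.187
grip_force: 79.1
[ 206  195   32   85 1702] ((438.4474792480469, -128.92872619628906), (49.685302734375, 11.818148612976074), 79.6350326538086)
[ 331  218   33   75 1342] ((509.4007873535156, -139.77044677734375), (45.618072509765625, 11.822998046875), 79.5151596069336)
[265 228  41  21 322] ((474.891845703125, -128.36512756347656), (8.6494779586792, 22.2690372467041), 77.89507293701172)
```

```bash
python3 -m pendant '[[[-0.0005,0.0001,0],[0,0,0]],[[0,0,0],[0,0,0]],[[0,0,0],[0,0,0]]]'; python3 -m pendant '[[[-0.0005,0.0001,0],[0,0,0]],[[0,0,0],[0,0,0]],[[0,0,0],[0,0,0]]]'
```

```text
time_s: 18.9
ee_pos: [0.4712, -0.1353, 0.1118]
tcp_rot: [0.707, 0.707, 0.001, 0.003]
contact_force: [2.4, 0.2, 11.7]
opening: 0.191
grip_force: 79.1
time_s: 19.2
ee_pos: [0.4706, -0.1352, 0.1118]
tcp_rot: [0.707, 0.707, 0.001, 0.002]
contact_force: [2.7, -0.5, 12.3]
opening: 0.189
grip_force: 79.2
```

```bash
python3 -m pendant '[[[-0.0005,0.0001,0],[0,0,0]],[[0,0,0],[0,0,0]],[[0,0,0],[0,0,0]]]'; python3 -m pendant '[[[-0.0005,0.0001,0],[0,0,0]],[[0,0,0],[0,0,0]],[[0,0,0],[0,0,0]]]'
```

```text
time_s: 19.5
ee_pos: [0.4702, -0.1351, 0.1119]
tcp_rot: [0.707, 0.707, 0.001, 0.003]
contact_force: [3.2, -0.1, 11.0]
opening: 0.19
grip_force: 79.1
time_s: 19.8
ee_pos: [0.4696, -0.135, 0.1118]
tcp_rot: [0.707, 0.707, 0.001, 0.002]
contact_force: [2.2, -0.4, 11.9]
opening: 0.194
grip_force: 79.1
```

```bash
cat > pk.py <<'E'
from h import *
d=grab('wrist');P=cloud(d)
v=d['image'].min(2)
m=(v>170)&(P[...,1]<-.1)&(abs(P[...,2]-.07)<.008)
n,l,st,c=cv2.connectedComponentsWithStats(m.astype(np.uint8))
for k in range(1,n):
    if st[k,4]>15:
        q=np.float32([onplane(d,x,y,.07)[:2]*1000 for y,x in zip(*np.nonzero(l==k))]); print(st[k],cv2.minAreaRect(q)[:2])
print(read_state()['wrist_torque'])
E
python3 pk.py;  python3 -m pendant '[[[-0.001,0.0002,0],[0,0,0]],[[0,0,0],[0,0,0]],[[0,0,0],[0,0,0]]]'; python3 pk.py
```

```text
[ 209  196   32   84 1697] ((438.1973876953125, -128.83230590820312), (49.5981330871582, 11.824771881103516))
[ 333  218   35   79 1406] ((509.0044250488281, -140.95436096191406), (48.05954360961914, 11.827890396118164))
[269 229  40  20 314] ((474.61065673828125, -128.56483459472656), (8.753608703613281, 22.257583618164062))
[-0.08454228 -0.48711564 -0.02768504]
time_s: 20.15
ee_pos: [0.4691, -0.1349, 0.1119]
tcp_rot: [0.707, 0.707, 0.002, 0.003]
contact_force: [3.8, -0.6, 9.5]
opening: 0.188
grip_force: 78.9
[ 210  196   32   84 1694] ((438.1679382324219, -128.84268188476562), (49.59737014770508, 11.822589874267578))
[ 333  218   36   79 1420] ((508.9156494140625, -140.96585083007812), (48.12812423706055, 11.805644035339355))
[270 229  40  20 315] ((474.5979309082031, -128.64138793945312), (8.851974487304688, 22.35196304321289))
[-0.15862433 -0.81847001  0.02911686]
```

The pack has stopped at 47.9 mm, which is the stop. I'll lift out straight and check how the tool sits in the grip.

```bash
python3 -m pendant '[[[0,0,0.001],[0,0,0]],[[0,0,0.002],[0,0,0]],[[0,0,0.003],[0,0,0]],[[0,0,0.006],[0,0,0]],[[0,0,0.01],[0,0,0]],[[0,0,0.015],[0,0,0]],[[0,0,0.02],[0,0,0]],[[0,0,0.015],[0,0,0]],[[0,0,0.01],[0,0,0]],[[0,0,0],[0,0,0]],[[0,0,0],[0,0,0]]]'; python3 -m pendant '[[[0.01,0.03,0],[0,0,0]],[[0.01,0.03,0],[0,0,0]],[[0.005,0.03,0],[0,0,0]],[[0,0.03,0],[0,0,0]],[[0,0.03,0],[0,0,0]],[[0,0.03,0],[0,0,0]],[[0,0.03,0],[0,0,0]],[[0,0.03,0],[0,0,0]],[[0,0.03,0],[0,0,0]],[[0,0.03,0],[0,0,0]],[[0,0.02,0],[0,0,0]],[[0,0,0],[0,0,0]]]'
python3 - <<'E'
from h import *
S=read_state();T=S['ee_pos'];print(T,S['tcp_rot'].round(4),S['contact_force'].round(1))
O=[]
for n in ('wrist','side','scene'):
    d=grab(n);np.save(n+'8.npy',d,allow_pickle=True)
    pr=lambda q:(lambda p:p[:2]/p[2]*d['fx']+[d['cx'],d['cy']])(d['R'].T@(np.array(q)-d['eye']))
    pt=pr(T-[0,0,.0681]); print(n,'tip',pt,'top',pr(T+[0,0,.0279]))
    h=40 if n=='wrist' else 30
    c=pt.round().astype(int)-([0,0] if n=='wrist' else [0,8]); print(' crop origin',c-h,'scale',260/(2*h))
    x0,y0=np.maximum(c-h,0); O.append(cv2.resize(d['image'][y0:y0+2*h,x0:x0+2*h,::-1],(260,260),interpolation=cv2.INTER_CUBIC))
cv2.imwrite('pics/v8.png',np.hstack(O))
E
```

```text
time_s: 21.3
ee_pos: [0.4658, -0.134, 0.1919]
tcp_rot: [0.707, 0.707, -0.0, -0.0]
contact_force: [-0.5, 0.3, 0.3]
opening: 0.19
grip_force: 78.8
time_s: 22.5
ee_pos: [0.4905, 0.1878, 0.1913]
tcp_rot: [0.706, 0.708, -0.0, -0.0]
contact_force: [-0.0, -0.8, -0.9]
opening: 0.192
grip_force: 78.8
[0.49052348 0.18778704 0.19125397] [ 7.063e-01  7.079e-01 -4.000e-04 -5.000e-04] [-0.  -0.8 -0.9]
wrist tip [280.00386714 233.78628844] top [279.40371758 323.93767871]
 crop origin [240 194] scale 3.25
side tip [318.74072952 234.48389712] top [321.77270313 191.12165497]
 crop origin [289 196] scale 4.333333333333333
scene tip [317.87492995 129.57276191] top [320.33368302  95.96185842]
 crop origin [288  92] scale 4.333333333333333
```

View pics/v8.png

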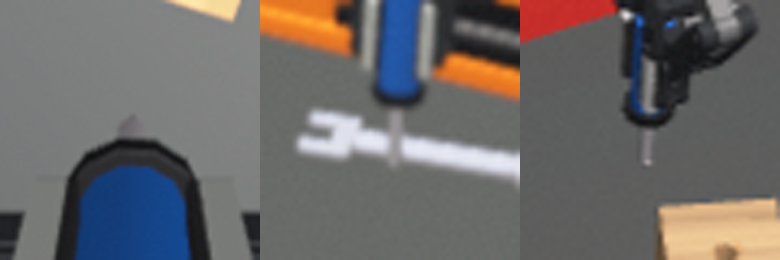

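The three crops show the tool still upright, with the tip within about 1 mm of the prediction. I'll go to the stored pick pose over the stand.

```bash
python3 -m pendant '[[[0.005,0.02,0],[0,0,0]],[[0.0045,0.0174,0],[0,0,0]],[[0,0.005,0],[0,0,0]],[[0,0,0],[0,0,0]],[[0,0,-0.015],[0,0,0]],[[0,0,-0.02],[0,0,0]],[[0,0,-0.02],[0,0,0]],[[0,0,-0.01],[0,0,0]],[[0,0,-0.004],[0,0,0]],[[0,0,0],[0,0,0]],[[0,0,0],[0,0,0]]]'
python3 - <<'E'
from h import *
S=read_state();T=S['ee_pos'];print(T)
O=[]
for n in ('wrist','side','scene'):
    d=grab(n)
    pr=lambda q:(lambda p:p[:2]/p[2]*d['fx']+[d['cx'],d['cy']])(d['R'].T@(np.array(q)-d['eye']))
    pt=pr(T-[0,0,.0681]); print(n,'tip',pt,'hole',pr([.4994,.2302,.045]))
    h=40 if n=='wrist' else 30
    c=pt.round().astype(int); x0,y0=np.maximum(c-h,0); print((x0,y0)); O.append(cv2.resize(d['image'][y0:y0+2*h,x0:x0+2*h,::-1],(260,260),interpolation=cv2.INTER_CUBIC))
cv2.imwrite('pics/v9.png',np.hstack(O))
E
```

```text
time_s: 23.75
ee_pos: [0.501, 0.2284, 0.1241]
tcp_rot: [0.707, 0.707, 0.0, 0.0]
contact_force: [0.3, -0.0, -0.5]
opening: 0.186
grip_force: 78.8
[0.50096512 0.22837665 0.12410521]
wrist tip [279.77216958 233.78351703] hole [277.5078837  225.90734438]
(np.int64(240), np.int64(194))
side tip [307.27777946 273.3714614 ] hole [307.59648036 278.50466742]
(np.int64(277), np.int64(243))
scene tip [335.54106082 147.80616285] hole [335.59291599 150.20222445]
(np.int64(306), np.int64(118))
```

View pics/v9.png

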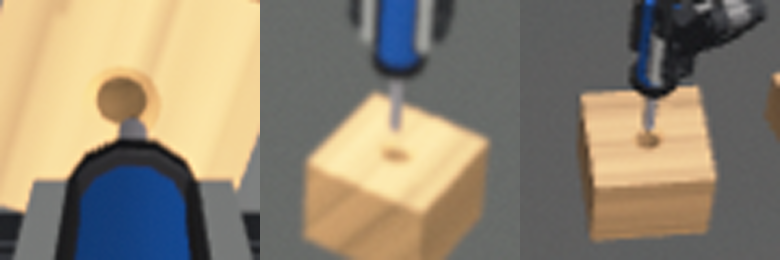

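The wrist crop shows the hole slightly left of the tip and farther in +y, and the other two views agree with the prediction. I'll correct by about (-1.5, +2) mm and lower.

```bash
python3 -m pendant '[[[-0.0015,0.002,0],[0,0,0]],[[0,0,0],[0,0,0]],[[0,0,-0.005],[0,0,0]],[[0,0,-0.005],[0,0,0]],[[0,0,-0.004],[0,0,0]],[[0,0,-0.003],[0,0,0]],[[0,0,0],[0,0,0]],[[0,0,0],[0,0,0]]]'
```

```text
time_s: 24.7
ee_pos: [0.499, 0.2303, 0.1062]
tcp_rot: [0.707, 0.707, -0.0, -0.0]
contact_force: [0.5, -0.4, -0.9]
opening: 0.189
grip_force: 78.8
```

Tip is at about 0.038, inside the 45 mm high stand's hole, with no contact force. Continuing down.

```bash
python3 -m pendant '[[[0.0003,0,-0.004],[0,0,0]],[[0,0,-0.005],[0,0,0]],[[0,0,-0.005],[0,0,0]],[[0,0,-0.005],[0,0,0]],[[0,0,-0.003],[0,0,0]],[[0,0,0],[0,0,0]],[[0,0,0],[0,0,0]]]'; python3 -m pendant '[[[0,0,-0.002],[0,0,0]],[[0,0,-0.002],[0,0,0]],[[0,0,-0.001],[0,0,0]],[[0,0,0],[0,0,0]],[[0,0,0],[0,0,0]]]'
```

```text
time_s: 25.4
ee_pos: [0.4993, 0.2303, 0.0843]
tcp_rot: [0.707, 0.707, -0.0, -0.0]
contact_force: [-0.7, 0.3, 0.4]
opening: 0.19
grip_force: 78.8
time_s: 25.9
ee_pos: [0.4993, 0.2303, 0.0794]
tcp_rot: [0.707, 0.707, -0.0, -0.0]
contact_force: [-0.6, 0.7, -0.6]
opening: 0.189
grip_force: 78.8
```

```bash
python3 -m pendant '[[[0,0,-0.001],[0,0,0]],[[0,0,-0.001],[0,0,0]],[[0,0,0],[0,0,0]],[[0,0,0],[0,0,0]]]'; python3 -m pendant '[[[0,0,-0.0005],[0,0,0]],[[0,0,0],[0,0,0]],[[0,0,0],[0,0,0]]]'
```

```text
time_s: 26.3
ee_pos: [0.4993, 0.2303, 0.0774]
tcp_rot: [0.707, 0.707, -0.0, -0.0]
contact_force: [0.1, 0.6, -0.4]
opening: 0.189
grip_force: 78.8
time_s: 26.6
ee_pos: [0.4994, 0.2303, 0.0771]
tcp_rot: [0.707, 0.707, 0.0, 0.0]
contact_force: [-1.5, -1.1, 4.9]
opening: 0.19
grip_force: 79.4
```

The collar is seated at the same height as at the pick (0.0771). I'll open, go straight up, then inspect.

```bash
python3 -m pendant '[[[0,0,0],[0,0,0]],[[0,0,0],[0,0,0]],[[0,0,0],[0,0,0]],[[0,0,0],[0,0,0]],[[0,0,0],[0,0,0]],[[0,0,0],[0,0,0]]]' 0.2; python3 -m pendant '[[[0,0,0.01],[0,0,0]],[[0,0,0.02],[0,0,0]],[[0,0,0.03],[0,0,0]],[[0,0,0.03],[0,0,0]],[[0,0,0.03],[0,0,0]],[[0,0,0.02],[0,0,0]],[[0,-0.02,0.01],[0,0,0]],[[0,-0.03,0],[0,0,0]],[[0,-0.02,0],[0,0,0]],[[0,0,0],[0,0,0]],[[0,0,0],[0,0,0]],[[0,0,0],[0,0,0]]]'
python3 - <<'E'
from h import *
a=grab('scene'); b=grab('side')
cv2.imwrite('pics/v10.png',np.hstack([cv2.resize(a['image'][90:300,130:400,::-1],None,fx=1.45,fy=1.45,interpolation=cv2.INTER_CUBIC),cv2.resize(b['image'][140:350,180:400,::-1],None,fx=1.45,fy=1.45,interpolation=cv2.INTER_CUBIC)]))
d=a;P=cloud(d);hsv=cv2.cvtColor(d['image'],cv2.COLOR_RGB2HSV);
for d in (a,b):
    P=cloud(d);hsv=cv2.cvtColor(d['image'],cv2.COLOR_RGB2HSV);H,s=hsv[...,0],hsv[...,1]
    m=(H>105)&(H<128)&(s>150)&(P[...,2]<.16)&(P[...,0]>.3)&(d['depth']>0);p=P[m];print(np.median(p,0).round(4),np.percentile(p[:,2],[2,98]).round(4))
    m=(d['image'].min(2)>170)&(P[...,1]<-.1)&(abs(P[...,2]-.07)<.008);print(P[m].mean(0).round(4),m.sum())
E
```

```text
time_s: 27.2
ee_pos: [0.4993, 0.2303, 0.0768]
tcp_rot: [0.707, 0.707, -0.0, 0.0]
contact_force: [-1.1, -0.2, 0.3]
opening: 0.603
grip_force: 0.0
time_s: 28.4
ee_pos: [0.4995, 0.1609, 0.2272]
tcp_rot: [0.707, 0.707, 0.0, 0.0]
contact_force: [-1.4, 0.5, -0.6]
opening: 0.601
grip_force: 0.0
[0.5036 0.2272 0.0877] [0.0531 0.108 ]
[ 0.473  -0.1353  0.0719] 232
[0.4982 0.2335 0.0854] [0.051  0.1063]
[ 0.4566 -0.1342  0.0715] 59
```

View pics/v10.png

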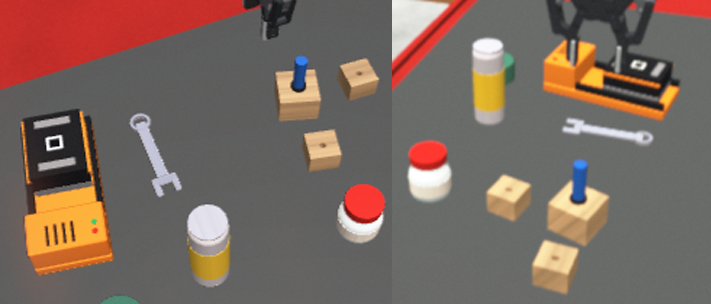

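The tool stands upright in the large stand at its original heights (51–106 mm). The pack is out, and the bystanders are where they were.

```bash
python3 -c "
from station import close_job; print(close_job())"
```

```text
the job is handed in; nothing more can be done
None
```

The pack is pushed out to its stop (47.9 mm measured of 48 mm), the tool is back upright in its stand, nothing else on the cart was touched, and the job is handed in at about 28.5 s; pressing and pushing read at most about 16 N together at the end of each move.

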